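# Open the child-resistant cleaner bottle at the shoe-care stand

### The job

Open the square white cleaner bottle that leans in the orange crate: its wide black cap is child-resistant, so push it hard down along the bottle's own slanting axis and, keeping it pushed down, turn it anticlockwise until it comes free. Then lift it off and set it down, without dropping it, the right way up in the shallow aluminium tray, and let go. Leave the glass jar, the boot brush and the two shoe trees where they are.

Things in the scene. Friction and masses are not known exactly. Their poses are not given: they have to be found in the camera images.
- cap_mid (a point): Centre (half-way up) of the loose black child-resistant cap: round, ribbed, 60 mm in diameter, 42 mm high, 35 to 65 g. Its z axis is the cap's axis, out through its closed flat top; shut, it leans 30 degrees from vertical, towards the robot's side. Its whole side may be gripped, firmly, at any angle round the axis.
- cap_top (a point): Middle of the cap's flat top, 21 mm above cap_mid, where it is pushed. Pushing down the axis, nothing moves up to 7 N, then a spring gives: 5 mm (needed to unlock) takes 15 N, a hard stop comes at 6.6 mm and 17.5 N. Push with 19 to 24 N and keep it up while turning.
- cap_lugs (a point): Middle of the ring of three lugs inside the cap, locked in notches under three hooks on the neck. Pushed down, turn anticlockwise looking at its top (right-handed about its z) by about 60 degrees: locked to 35, free from 37 to 84, stop at 88. Then it springs up 3 mm; 40 mm of straight pull along the axis clears the neck. Not pushed down, it cannot be turned open; clockwise never.
- bottle_mouth (a point): Middle of the neck's rim on the square white bottle, under the cap at first, 10 mm from cap_mid towards the cap's top. The bottle is fixed, snug in a front cell of the crate (left or right varies), leaning with it. The axes are the crate's (z vertical, x level and away from the side to which it leans), not the slanting bottle's.
- bottle_shoulder (a point): Middle of the flat top of the bottle's 94 mm square body, 105 mm along its axis from its base and 30 mm below the lower edge of the shut cap. From it a round shoulder narrows to the neck, 49 mm across, 10 mm below the cap's edge. The crate's rim is farther down, about 56 mm below the cap's edge. Axes as bottle_mouth.
- seal (a joint): How far the springy sealing ring in the bottle's mouth is pushed in, in m along the bottle's axis: 0 with the cap shut, 0.0066 with it pushed fully down, -0.003 when nothing holds it down.
- rack: The orange plastic bottle crate, 215 mm square and 85 mm high with 2 x 2 cells, propped to lean 30 degrees on a low grey crate behind it; fixed. The origin is the middle of its lower front edge, on the stand's top; x points level from this edge to its raised back, y along the edge, z up. The upper parts of it lean towards -x. A wooden batten 30 mm wide and 18 mm high lies along the front edge.
- flask_top (a point): Top of the grey slim screw cap (29 mm in diameter) of the aluminium bottle, 74 mm in diameter and 146 mm long, that stands in the other front cell, leaning likewise, its axis 105 mm beside that of the white bottle. Fixed; not to be opened.
- tray_floor (a point): Middle of the floor (3 mm above the stand's top) of the shallow aluminium tray, inside 159 mm (along its x) by 139 mm (along its y), rim 14 mm above the stand's top; fixed, on the left or on the right of the crate. z points up.
- jar_mid (a point): Middle of the glass jar with a hinged lid (closed), 90 mm in diameter and 128 mm high, loose, about 0.55 kg; on the other side of the crate from the tray. z points up. To be left alone.
- brush_mid (a point): Middle of the wooden boot brush, 165 x 55 x 48 mm, lying on its bristles, its length along x; loose. To be left alone.
- shoetree1_mid (a point): Middle of one white plastic shoe tree, 200 x 66 x 40 mm, lying with its length along x; loose. To be left alone.
- shoetree2_mid (a point): Middle of the other white plastic shoe tree, the same size, lying beside the first; loose. To be left alone.
Things that resemble listed ones, but are neither listed nor needed, are in the scene too. What is meant by the part that bears cap_mid is not turquoise or yellow, and is the smaller of those in its own colour.

How it is judged (in metres and radians):
On the way:
1. the cap, pushed down on its spring, has been turned past its locking notches while still on the bottle (value of joint seal above 0.004 m and angle between the y axis of cap and the y axis of bottle, either way round above 0.25 rad and distance between cap_mid and bottle_mouth below 0.03 m), for 0.04 s.
At the end, for the whole second after the job is handed in: The cap is off the bottle and stands the right way up (within 7 degrees), at rest and released, on the floor of the aluminium tray, its centre within 55 mm (tray x) and 45 mm (tray y) of the tray's middle (x of cap_mid in the frame of tray_floor between -0.055 and 0.055 m and y of cap_mid in the frame of tray_floor between -0.045 and 0.045 m and z of cap_mid in the frame of tray_floor between 0.015 and 0.025 m and angle between cap_mid's own z axis and vertical below 0.12 rad and linear speed of cap below 0.02 m/s and contact force between the fingers and cap below 0.1 N); the robot touches nothing.
It fails at once if the cap is dropped (falling free at over 0.7 m/s at the tray, a fall of 25 mm) (horizontal distance between cap_mid and tray_floor below 0.12 m and linear speed of cap above 0.7 m/s and contact force between the fingers and cap below 0.1 N).
It fails at once if the glass jar is pushed more than 20 mm or tipped (distance of jar_mid from where it was at the start of the episode above 0.02 m or angle between jar_mid's own z axis and vertical above 0.35 rad).
It fails at once if the boot brush is pushed more than 20 mm or tipped (distance of brush_mid from where it was at the start of the episode above 0.02 m or angle between brush_mid's own z axis and vertical above 0.35 rad).
It fails at once if the first shoe tree is pushed more than 20 mm or tipped (distance of shoetree1_mid from where it was at the start of the episode above 0.02 m or angle between shoetree1_mid's own z axis and vertical above 0.35 rad).
It fails at once if the second shoe tree is pushed more than 20 mm or tipped (distance of shoetree2_mid from where it was at the start of the episode above 0.02 m or angle between shoetree2_mid's own z axis and vertical above 0.35 rad).
It also fails if it takes over 48 s, if anything falls off the work surface, if the arm or the gripper's body presses on something with over 40 N, if the wrist force passes 120 N, or if a joint passes its speed limit or range.

### The arm

A 6-joint arm with a two-finger parallel gripper is mounted at the origin on the work surface. World frame = base frame: x ahead of the robot, y to its left, z up, the work surface at z = 0. Lengths are in mm, angles in rad, forces in N, time in s.
With the tool pointing down it reaches from about 400 to 925 mm from the base axis. Payload 12.5 kg.
Tool frame: the origin (TCP) lies at the centre of the arm's flange, where the gripper is bolted on; the fingertips stand 190 mm ahead of it and the grasp point (between the pads) lies 171 mm ahead of it; z points along the fingers, y is the direction in which the jaws open and shut (so a half turn about z gives the same grasp; the last joint's range is limited). The gripper opens to 95 mm and grips with 3 to 60 N. Pads are 20 mm wide; open, the fingers measure 119 mm over their backs; the gripper's body (75 mm by 180 mm) begins 59 mm behind the grasp point.
Start: joints at [-0.106, 0.491, 1.559, -0, 1.092, -0.106], TCP at [625, 0.023, 404.761] pointing down, gripper open.
Joint ranges: [-3.1, 3.1], [-0.84, 2.19], [0.05, 2.79], [-1.13, 4.28], [0.06, 2.93], [-2.69, 2.69]. Speed limits (rad/s): [2.22, 2.22, 2.79, 3.14, 3.14, 3.14].

### API

Orientations are given as [roll, pitch, yaw] about the fixed x, y, z axes, in that order (R = Rz(yaw) Ry(pitch) Rx(roll)).
In Python, from cell import env gives the robot as it stands.
- The arm moves only by the shell command python3 -m pendant 'ROWS'. ROWS is JSON, a list of rows, each an object of numbers: "x", "y", "z": the shift along the tool's x, y, z in units of 150 mm (1.0 is 150 mm); "rx", "ry", "rz": the turn, a rotation vector about the tool's x, y, z in units of 45 degrees (1.0 is 45 degrees); "jaw": the opening, from 0 (shut) to 1 (fully open). In form: [{"x": .., "y": .., "z": .., "rx": .., "ry": .., "rz": .., "jaw": ..}, ...]. A call has 1 to 10 rows; each row is the pose to reach, as a shift and turn from the pose commanded when the call began, along the tool's axes at that moment; what a row does not reach only later rows make up. A row lasts 1/8 s, in which the tool goes at most 62.5 mm and 10.7 degrees, less where a joint would pass 70% of its speed; a pose out of reach is approached as far as the arm can. A call with a number of a shift or a turn outside -1 to 1 is refused whole. A call with a gripper value outside its range is refused whole. The fingers move at their own pace and stop on an object; the grip force is fixed at half the most. Time passes only in rows, so rows that repeat a pose let the fingers close. It gives the time, the measured TCP pose, the force and the opening at its end, in the units of the state.
- env.state(): the state, without advancing time (a new reading comes with each control period).
- env.read_camera(name): name is "scene" or "side" or "wrist"; returns a dict with "img" (480x640x3 uint8, red, green, blue), "fx", "fy", "cx", "cy" (pixels), "D" ([k1, k2, p1, p2, k3] as OpenCV has them; the pictures are not rectified), "rvec" (rotation vector, rad) and "tvec" (3), from world to camera coordinates, as OpenCV has them. Camera axes: x right, y down, z forward; pixel columns grow to the right and rows downward; lengths in mm; the calibration is good to about 2 mm. A picture is of the moment at which its call begins. There is no depth.
- env.job_done(): hands the job in, once; it reports no verdict.
The state is a dict: "t": time; "joints": joint angles; "qvel": joint speeds; "tau": joint torques, N m; "eef_pos": TCP position; "tcp_rot": TCP orientation; "ft_force": force on the tool from outside, world axes, zero at the start; "moment": the same for the moment, N m; "opening": opening from 0.0 (shut) to 1.0 (fully open).
Only numpy, scipy, OpenCV 4.12 (cv2) and the standard library are available. Lean on these libraries where they do the work, as an engineer would, in place of code of your own. Each camera call takes 0.05 s, during which the arm holds its last target.

## Working session

There is one attempt and no reset: what is moved stays moved. The work goes in short steps, Python scripts to look and compute and a shell command to move; the robot and the scene stay as the last step left them, time stands still between calls to the robot, and variables do not carry over. Pictures are saved under pics/ and viewed, and the job is handed in when it is done.

```bash
ls; mkdir -p pics; cat > h.py <<'E'
import numpy as np, cv2
from cell import env
E
python3 - <<'E'
from h import *
for n in ["scene","side","wrist"]:
    c=env.read_camera(n); cv2.imwrite(f"pics/{n}0.png",c["img"][:,:,::-1])
    R=cv2.Rodrigues(np.array(c["rvec"],float))[0]; print(n,c["fx"],c["cx"],c["cy"],c["D"],(-R.T@np.array(c["tvec"],float).ravel()).round(), R[2].round(2))
s=env.state();print(s)
E
```

```text
pics
scene 551.7802343530976 323.32939696058133 239.4718332566647 [0.02309451 0.         0.         0.         0.        ] [1168.  373. 1322.] [-0.46 -0.26 -0.85]
side 442.959388170493 314.3630121751401 236.46770163987873 [-0.08785722  0.          0.          0.          0.        ] [ 260. -532.  833.] [ 0.3   0.55 -0.78]
wrist 370.0245557015444 315.91997234907325 232.70818024784612 [-0.03238607  0.          0.          0.          0.        ] [627.  71. 384.] [-0.   -0.25 -0.97]
{'t': 0.15, 'joints': array([-1.05576106e-01,  4.91386574e-01,  1.55929507e+00,  3.88281491e-05,
        1.09169451e+00, -1.05575896e-01]), 'qvel': array([ 4.84652941e-04, -1.04264947e-03, -9.40282795e-04, -5.87003914e-04,
       -3.66124901e-04,  8.25646821e-06]), 'tau': array([ 3.16444048e-04, -6.12899423e+01, -2.58276522e+01,  6.91918633e-02,
        4.73701756e-02, -5.07232733e-05]), 'eef_pos': array([6.24979594e+02, 4.26522508e-02, 4.04322334e+02]), 'tcp_rot': array([-3.14081715e+00, -1.16815416e-04,  1.57077816e+00]), 'ft_force': array([-0.12443627, -0.03543906, -0.04676307]), 'moment': array([ 0.00651839,  0.01974922, -0.01971395]), 'opening': 1.0001726034298326}
```

View pics/scene0.png

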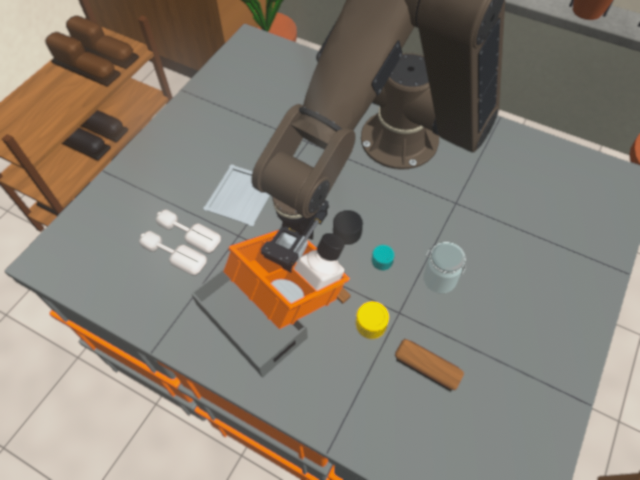

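View pics/side0.png

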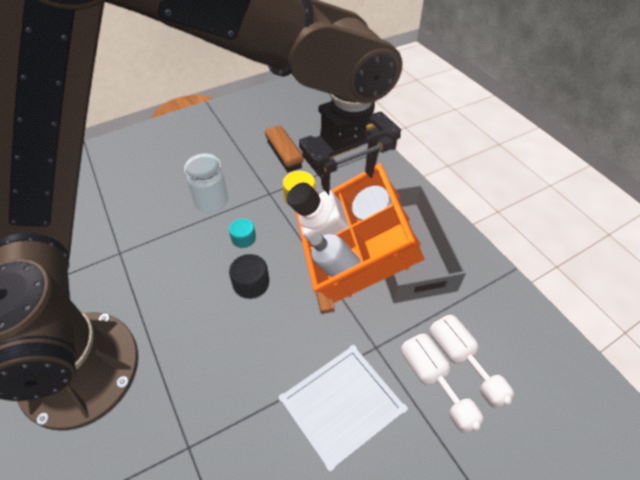

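View pics/wrist0.png

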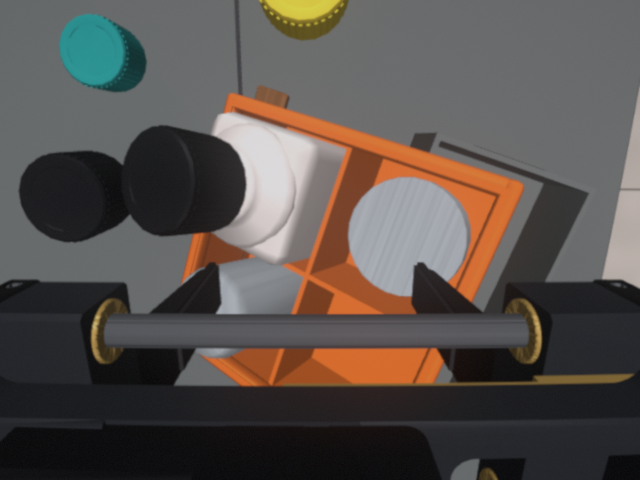

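The target candidates are two black caps. One sits on the white bottle (scene 331,245; side 303,198; wrist 185,180). The other stands loose on the table (scene 347,226; side 249,276) and looks bigger. The one on the bottle fits the description. I'll confirm it in an enlarged crop and pick out points for the crate fit.

```bash
python3 - <<'E'
import cv2
a=cv2.imread("pics/scene0.png")[150:390,180:480]; b=cv2.imread("pics/side0.png")[150:320,220:480]
cv2.imwrite("pics/sc1.png",cv2.resize(a,(750,600),interpolation=cv2.INTER_CUBIC))
cv2.imwrite("pics/sd1.png",cv2.resize(b,(780,510),interpolation=cv2.INTER_CUBIC))
E
```

```text
(no output)
```

View pics/sc1.png

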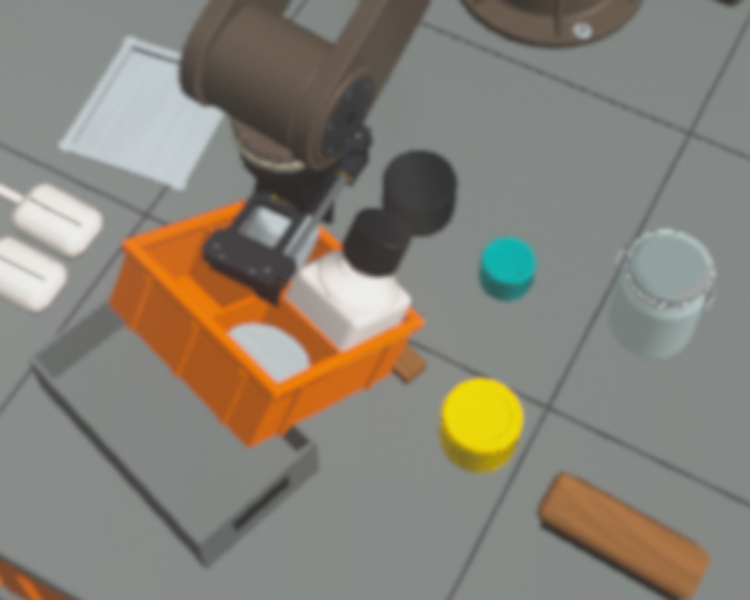

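View pics/sd1.png

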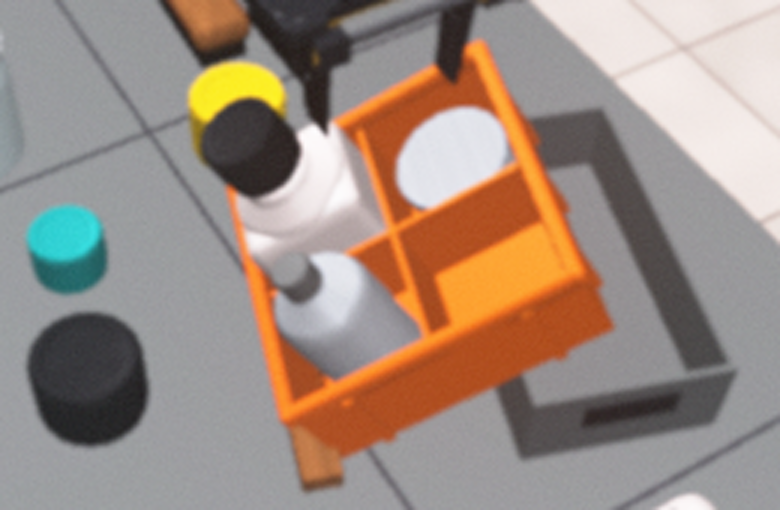

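```bash
cat >> h.py <<'E'
from scipy.optimize import least_squares
def proj(c,P):
    return cv2.projectPoints(np.asarray(P,float).reshape(-1,3),np.array(c["rvec"],float),np.array(c["tvec"],float),np.array([[c["fx"],0,c["cx"]],[0,c["fy"],c["cy"]],[0,0,1.]]),np.array(c["D"],float))[0].reshape(-1,2)
def onplane(c,uv,z):
    K=np.array([[c["fx"],0,c["cx"]],[0,c["fy"],c["cy"]],[0,0,1.]])
    n=cv2.undistortPoints(np.array(uv,float).reshape(-1,1,2),K,np.array(c["D"],float)).reshape(-1,2)
    R=cv2.Rodrigues(np.array(c["rvec"],float))[0];C=-R.T@np.array(c["tvec"],float).ravel()
    d=np.c_[n,np.ones(len(n))]@R
    return C+d*((z-C[2])/d[:,2])[:,None]
S=.5;Cc=np.cos(np.pi/6)
def crate(p,L):  # L: depth,y,along axis
    L=np.asarray(L,float).reshape(-1,3); X=L[:,0]*Cc-L[:,2]*S; Z=L[:,0]*S+L[:,2]*Cc
    c,s=np.cos(p[2]),np.sin(p[2]); z0=p[3] if len(p)>3 else 0
    return np.c_[p[0]+c*X-s*L[:,1],p[1]+s*X+c*L[:,1],Z+z0]
E
python3 - <<'E'
from h import *
cs={n:env.read_camera(n) for n in ["scene","side","wrist"]}
h=107.5
obs=[("scene",(215,-h,85),(230,247)),("scene",(0,h,85),(349.2,278.8)),("side",(0,-h,85),(316,289.3)),("side",(215,-h,85),(420,244.3)),("side",(215,h,85),(379.3,164)),("wrist",(0,h,85),(232,95)),("wrist",(215,h,85),(522,183))]
f=lambda p:np.concatenate([(proj(cs[n],crate(p,L))-np.array(u)).ravel() for n,L,u in obs])
for p0 in ([550,0,-.3],[550,0,-.3,0]):
    r=least_squares(f,p0,loss='soft_l1'); print(r.x.round(3)); print(f(r.x).reshape(-1,2).round(1).tolist())
p=r.x
print("tray",onplane(cs["side"],[(353,348),(281,403),(333,465),(405,406)],14).round(1).tolist())
p3=least_squares(f,[550,0,-.3],loss='soft_l1').x
np.save("p.npy",p3)
t=np.linspace(0,2*np.pi,40)
for n in cs:
    im=cs[n]["img"][:,:,::-1].copy()
    for z in(141,183):
        q=proj(cs[n],crate(p3,np.c_[55+30*np.cos(t),52.5+30*np.sin(t),0*t+z]))
        cv2.polylines(im,[np.round(q*16).astype(np.int32)],True,(0,255,0),1,cv2.LINE_AA,4)
    q=proj(cs[n],crate(p3,[(0,-h,85),(215,-h,85),(215,h,85),(0,h,85)]))
    cv2.polylines(im,[np.round(q*16).astype(np.int32)],True,(255,0,0),1,cv2.LINE_AA,4)
    if n=="wrist": im=im[0:300,0:400]
    elif n=="side": im=im[150:320,220:480]
    else: im=im[210:340,210:370]
    cv2.imwrite(f"pics/o_{n}.png",cv2.resize(im,None,fx=min(800/im.shape[1],600/im.shape[0]),fy=min(800/im.shape[1],600/im.shape[0]),interpolation=cv2.INTER_CUBIC))
E
```

```text
[ 5.6984e+02 -1.2188e+01 -3.0800e-01]
[[1.1, 1.4], [-2.1, 0.3], [0.4, -4.4], [-7.8, -7.2], [0.2, -1.2], [1.5, 0.6], [-3.3, 0.1]]
[ 5.69827e+02 -1.22290e+01 -3.07000e-01  2.74100e+00]
[[0.9, 0.9], [-2.0, -0.3], [0.5, -5.1], [-7.5, -8.3], [0.2, -2.2], [0.5, 0.3], [-0.8, 0.3]]
tray [[505.8, -233.6, 14.0], [331.7, -262.1, 14.0], [361.0, -401.7, 14.0], [527.7, -379.3, 14.0]]
```

View pics/o_wrist.png

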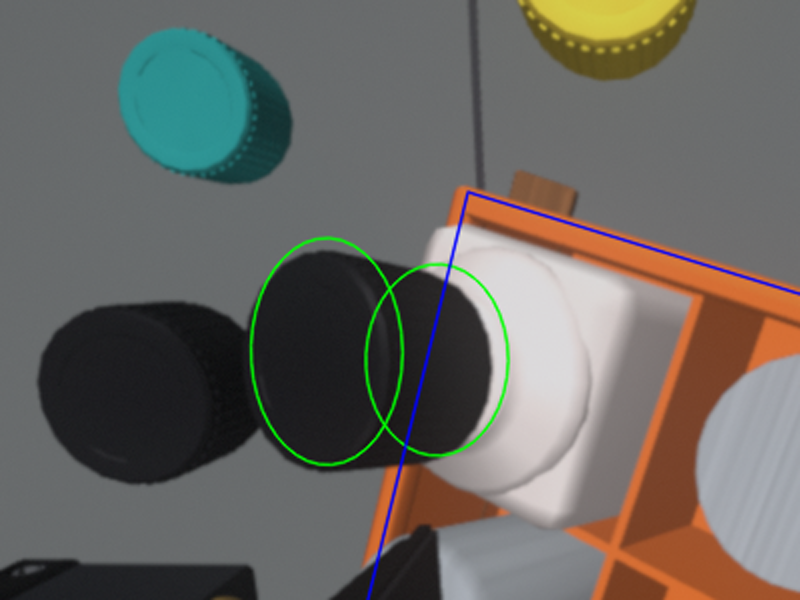

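View pics/o_side.png

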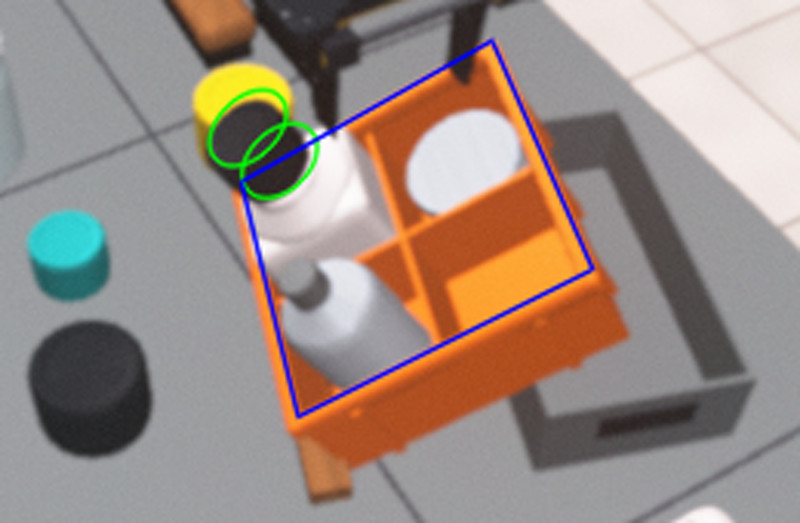

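View pics/o_scene.png

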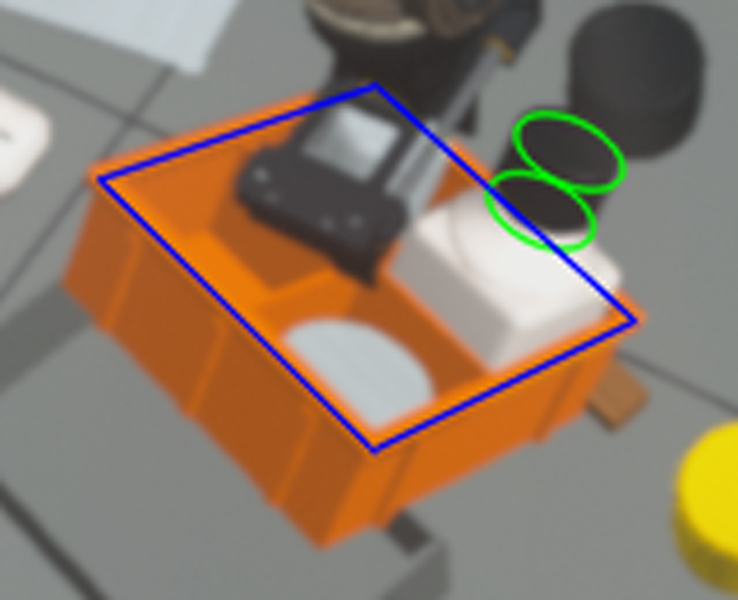

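The overlay fits to within a few mm. The crate yaw is about -0.3 and the cap is near (554,48,168). I'll move to a standoff along the cap's axis and measure again from there.

```bash
cat >> h.py <<'E'
from scipy.spatial.transform import Rotation as Ro
def cur():
    s=env.state(); return np.array(s["eef_pos"]),Ro.from_euler("xyz",s["tcp_rot"]).as_matrix(),s
def rows(pos,R):
    p,Rc,_=cur(); d=Rc.T@(pos-p)/150; w=Ro.from_matrix(Rc.T@R).as_rotvec()/(np.pi/4)
    print("shift",d.round(3),"turn",w.round(3))
def graspR(yaw,phi=0):
    # tool z = -a, tool y = crate depth dir (uphill) rotated phi about tool z
    xd=np.array([np.cos(yaw),np.sin(yaw),0]);a=np.array([-S*xd[0],-S*xd[1],Cc])
    z=-a;y=xd*Cc+np.array([0,0,S]);x=np.cross(y,z)
    return np.c_[x,y,z]@Ro.from_rotvec([0,0,phi]).as_matrix()
E
python3 - <<'E'
from h import *
p=np.load("p.npy"); m=crate(p,[(55,52.5,162)])[0]; R=graspR(p[2]); print(m.round(1),R.round(2))
rows(m-R[:,2]*(171+130),R)
E
```

```text
[554.   48.  167.8] [[ 0.3   0.83  0.48]
 [ 0.95 -0.26 -0.15]
 [ 0.    0.5  -0.87]]
shift [ 0.624 -1.43  -0.159] turn [-0.662 -0.103  0.384]
```

```bash
python3 -m pendant '[{"x":0,"y":-0.1,"z":-0.4,"jaw":1},{"x":0.2,"y":-0.5,"z":-0.4,"rx":-0.2,"rz":0.1,"jaw":1},{"x":0.4,"y":-0.9,"z":-0.35,"rx":-0.4,"ry":-0.05,"rz":0.2,"jaw":1},{"x":0.6,"y":-1.0,"z":-0.25,"rx":-0.66,"ry":-0.1,"rz":0.38,"jaw":1},{"x":0.62,"y":-1.0,"z":-0.2,"rx":-0.66,"ry":-0.1,"rz":0.38,"jaw":1},{"x":0.62,"y":-1.0,"z":-0.2,"rx":-0.66,"ry":-0.1,"rz":0.38,"jaw":1},{"x":0.62,"y":-1.0,"z":-0.2,"rx":-0.66,"ry":-0.1,"rz":0.38,"jaw":1}]'
python3 - <<'E'
from h import *
p=np.load("p.npy"); m=crate(p,[(55,52.5,162)])[0]; R=graspR(p[2]); print(cur()[2]["joints"].round(2))
rows(m-R[:,2]*(171+130),R)
E
```

```text
[-0.11  0.49  1.56 -0.    1.09 -0.11]
shift [ 0.624 -1.43  -0.159] turn [-0.662 -0.103  0.384]invalid input
```

```bash
python3 -m pendant '[{"x":0,"y":-0.1,"z":-0.4,"rx":0,"ry":0,"rz":0,"jaw":1},{"x":0.2,"y":-0.5,"z":-0.4,"rx":-0.2,"ry":0,"rz":0.1,"jaw":1},{"x":0.4,"y":-0.9,"z":-0.35,"rx":-0.4,"ry":-0.05,"rz":0.2,"jaw":1},{"x":0.6,"y":-1.0,"z":-0.25,"rx":-0.66,"ry":-0.1,"rz":0.38,"jaw":1},{"x":0.62,"y":-1.0,"z":-0.2,"rx":-0.66,"ry":-0.1,"rz":0.38,"jaw":1},{"x":0.62,"y":-1.0,"z":-0.2,"rx":-0.66,"ry":-0.1,"rz":0.38,"jaw":1},{"x":0.62,"y":-1.0,"z":-0.2,"rx":-0.66,"ry":-0.1,"rz":0.38,"jaw":1}]'
python3 - <<'E'
from h import *
p=np.load("p.npy"); m=crate(p,[(55,52.5,162)])[0]; R=graspR(p[2]); print(cur()[2]["joints"].round(2))
rows(m-R[:,2]*(171+130),R)
E
```

```text
t: 1.18
eef_pos: [475.5, 92.7, 435.1]
tcp_rot: [2.621, -0.0, 1.267]
ft_force: [-0.6, 0.1, 0.7]
opening: 1.0
[ 0.09  0.22  1.94 -0.39  0.53  0.68]
shift [-0.124 -0.382 -0.168] turn [-0.003 -0.003  0.005]
```

```bash
python3 -m pendant '[{"x":-0.12,"y":-0.38,"z":-0.17,"rx":0,"ry":0,"rz":0,"jaw":1},{"x":-0.12,"y":-0.38,"z":-0.17,"rx":0,"ry":0,"rz":0,"jaw":1},{"x":-0.12,"y":-0.38,"z":-0.17,"rx":0,"ry":0,"rz":0,"jaw":1}]'
python3 - <<'E'
from h import *
print(cur()[2]["joints"].round(2))
for n in ["scene","side","wrist"]:
    c=env.read_camera(n); cv2.imwrite(f"pics/{n}2.png",c["img"][:,:,::-1]); 
E
```

```text
t: 1.55
eef_pos: [411.1, 94.2, 429.1]
tcp_rot: [2.618, -0.001, 1.266]
ft_force: [-0.0, -0.1, 0.8]
opening: 1.0
[ 0.11  0.13  2.08 -0.44  0.49  0.76]
```

View pics/wrist2.png

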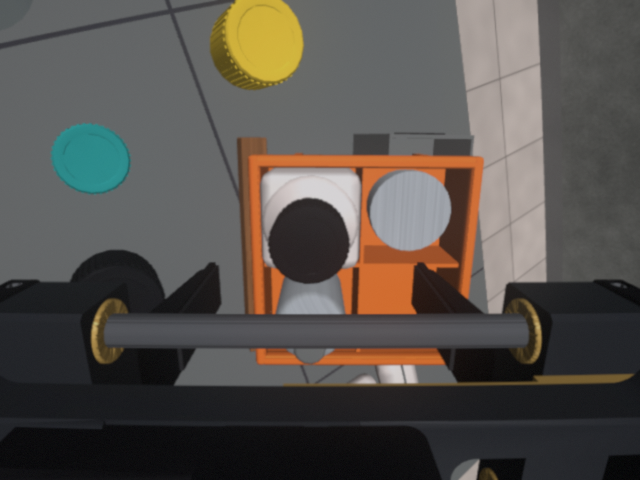

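View pics/scene2.png

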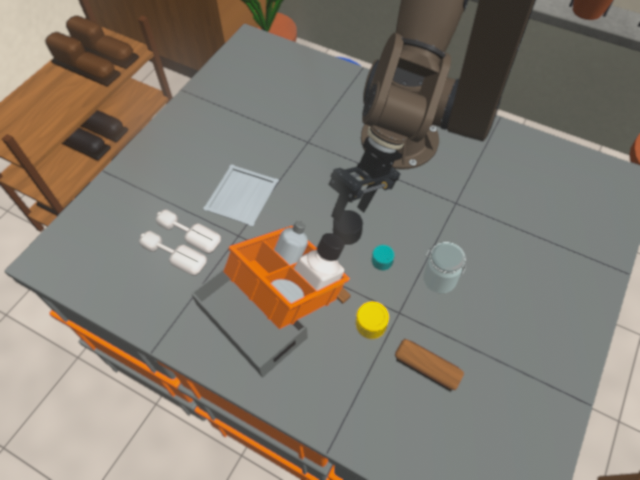

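View pics/side2.png

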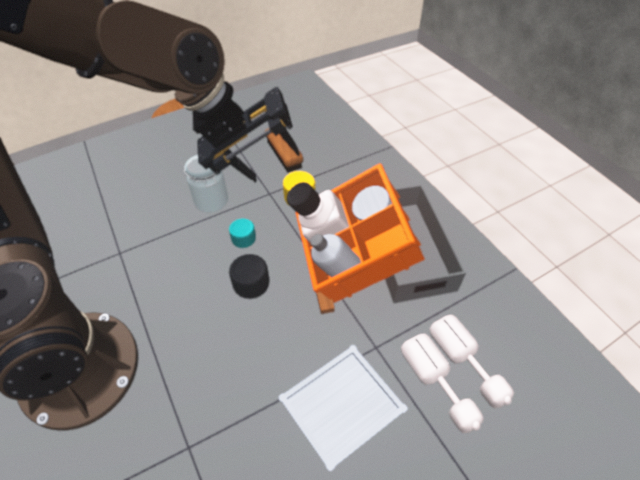

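The wrist view (cap 310,240) looks straight down the axis, and the crate appears square to the image. Scene (330,245) and side (303,198) are now unobstructed. I'll fit the cap silhouettes in all three views and refit the crate and tray.

```bash
cat > fit.py <<'E'
from h import *
cs={n:env.read_camera(n) for n in ["scene","side","wrist"]}
box={"scene":(314,230,350,262),"side":(280,178,326,222),"wrist":(255,180,365,290)}
h=107.5
obs=[("side",(0,-1,85),(316,289.3)),("side",(1,-1,85),(420,244.3)),("side",(1,1,85),(379.3,164)),("wrist",(0,1,85),(250,156)),("wrist",(1,1,85),(482,157)),("wrist",(0,-1,85),(257,364)),("scene",(1,-1,85),(230,247)),("scene",(0,1,85),(349.2,278.8))]
def L(l,p): return (107.5+(2*l[0]-1)*p[3],l[1]*p[3],l[2])
f=lambda p:np.concatenate([(proj(cs[n],crate(p[:3],L(l,p)))-np.array(u)).ravel() for n,l,u in obs])
r=least_squares(f,[570,-12,-.3,107.5],loss='soft_l1');p=r.x;print("crate",p.round(3));print(f(p).reshape(-1,2).round(1).tolist())
np.save("p.npy",p[:3]); m0=crate(p[:3],[(55,52.5,162)])[0];print("cap from crate",m0.round(1))
masks={}
for n,(x0,y0,x1,y1) in box.items():
    im=cv2.GaussianBlur(cs[n]["img"],(3,3),0).astype(int)[y0:y1,x0:x1]
    m=((im.max(2)<75)&(im.max(2)-im.min(2)<25)).astype(np.uint8)
    k,lab,st,_=cv2.connectedComponentsWithStats(m); i=1+np.argmax(st[1:,4]); m=(lab==i).astype(np.uint8); masks[n]=(m,x0,y0)
t=np.linspace(0,2*np.pi,60,endpoint=False)
def poly(c,q):
    z=np.array([-S*np.cos(q[3]),-S*np.sin(q[3]),Cc]);u=np.array([-np.sin(q[3]),np.cos(q[3]),0]);v=np.cross(z,u)
    P=np.concatenate([q[:3]+z*k+30*(np.cos(t)[:,None]*u+np.sin(t)[:,None]*v) for k in(-21,21)])
    return cv2.convexHull(proj(c,P).astype(np.float32))[:,0]
def mom(M): a=M["m00"]; return np.array([M["m10"]/a,M["m01"]/a,np.sqrt(a)])
def mm(n):
    m,x0,y0=masks[n];v=mom(cv2.moments(m,True));v[:2]+=[x0,y0];return v
obsm={n:mm(n) for n in masks}
for use in (["wrist","side","scene"],["wrist","side"],["wrist","scene"]):
    g=lambda q:np.concatenate([(mom(cv2.moments(poly(cs[n],np.r_[q,p[2]])))-obsm[n])*[1,1,.3] for n in use])
    q=least_squares(g,m0,x_scale=10,diff_step=1e-3).x;print(use,q.round(1),g(q).round(2).tolist())
    if len(use)==3:Q=q
for n in cs:
    im=cs[n]["img"][:,:,::-1].copy();cv2.polylines(im,[np.round(poly(cs[n],np.r_[Q,p[2]])*16).astype(np.int32)],True,(0,255,0),1,cv2.LINE_AA,4)
    qq=proj(cs[n],crate(p[:3],[L(l,p) for l in((0,-1,85),(1,-1,85),(1,1,85),(0,1,85))]));cv2.polylines(im,[np.round(qq*16).astype(np.int32)],True,(255,0,0),1,cv2.LINE_AA,4)
    x0,y0,x1,y1=box[n];im=im[y0-20:y1+20,x0-20:x1+20];m=masks[n][0]
    cv2.imwrite(f"pics/f_{n}.png",cv2.resize(im,(400,400)))
cv2.imwrite("pics/f_all.png",cv2.resize(np.hstack([cv2.imread(f"pics/f_{n}.png") for n in cs]),(798,266)))
np.save("cap.npy",np.r_[Q,p[2]])
E
python3 fit.py
python3 - <<'E'
import cv2
a=cv2.imread("pics/side2.png")[335:480,265:420];cv2.imwrite("pics/tr1.png",cv2.resize(a,None,fx=4,fy=4,interpolation=cv2.INTER_CUBIC))
a=cv2.imread("pics/scene2.png")[155:235,195:290];cv2.imwrite("pics/tr2.png",cv2.resize(a,None,fx=6,fy=6,interpolation=cv2.INTER_CUBIC))
E
```

```text
crate [ 5.65499e+02 -1.42640e+01 -3.11000e-01  1.11181e+02]
[[-2.2, -0.5], [-6.7, -4.9], [0.2, -1.9], [-0.6, 0.4], [2.3, 0.5], [1.1, -0.2], [-0.7, -1.0], [-0.2, -0.8]]
cap from crate [549.8  45.9 167.8]
['wrist', 'side', 'scene'] [546.9  47.2 171. ] [-0.8, 0.61, 1.36, -0.84, -2.26, 1.02, -2.52, 2.54, -0.23]
['wrist', 'side'] [549.6  45.1 166. ] [-0.32, 0.05, 0.87, 0.82, -0.39, 0.99]
['wrist', 'scene'] [544.   51.5 179.5] [-0.1, 0.03, 2.21, -0.36, 0.53, -0.2]
```

View pics/f_all.png

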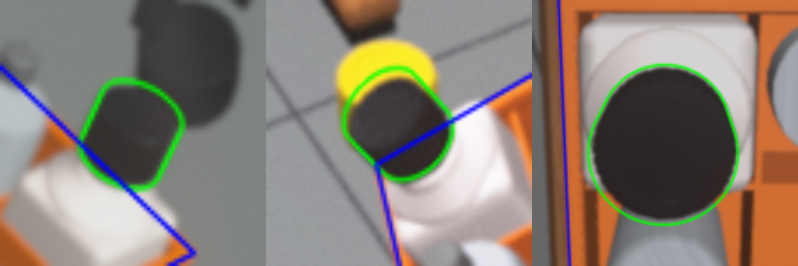

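View pics/tr1.png

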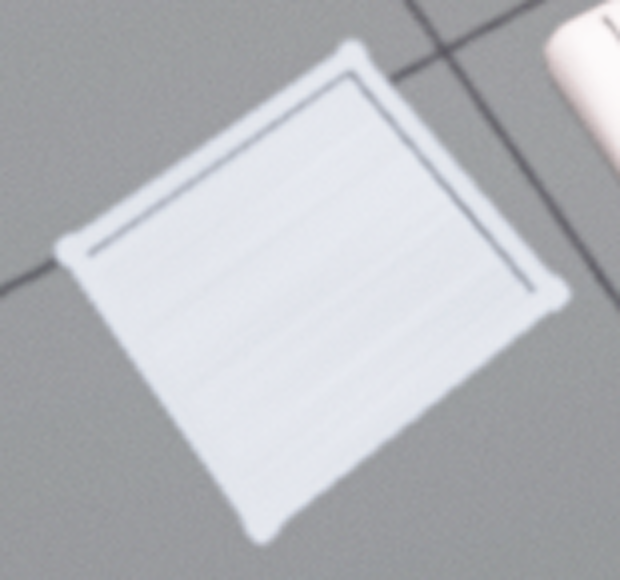

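View pics/tr2.png

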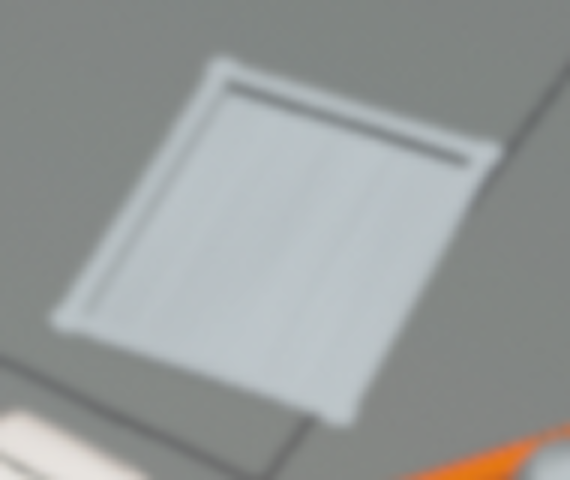

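Crate-derived (549.8,45.9,167.8) and the wrist+side silhouettes (549.6,45.1,166.0) agree. The scene mask merges with the other black cap, so I drop it. Now the move along the axis to the grasp.

```bash
cat > go.py <<'E'
from h import *
import sys
R=graspR(-.311); m=np.array([549.7,45.5,167.])
rows(m-R[:,2]*(171+float(sys.argv[1])),R)
E
python3 go.py 50; python3 go.py 1
python3 - <<'E'
from h import *
cs={n:env.read_camera(n) for n in ["scene","side"]}
a=onplane(cs["side"],np.array([(350,45),(65,250),(262,535),(565,295)])/4+[265,335],14)
b=onplane(cs["scene"],np.array([(220,63),(55,322),(345,420),(497,152)])/6+[195,155],14)
for q in(a,b): print(q[:,:2].round().tolist(),q.mean(0).round(1), np.linalg.norm(q-np.roll(q,1,0),axis=1).round())
E
```

```text
shift [-0.029 -0.021  0.526] turn [-0.002 -0.005  0.006]
shift [-0.031 -0.021  0.852] turn [-0.002 -0.005  0.006]
[[507.0, -230.0], [337.0, -253.0], [354.0, -405.0], [527.0, -385.0]] [ 431.2 -318.1   14. ] [156. 172. 153. 174.]
[[354.0, -400.0], [527.0, -380.0], [508.0, -226.0], [336.0, -246.0]] [ 431.3 -312.8   14. ] [155. 174. 155. 173.]
```

```bash
python3 -m pendant '[{"x":-0.03,"y":-0.02,"z":0.25,"rx":0,"ry":0,"rz":0,"jaw":1},{"x":-0.03,"y":-0.02,"z":0.52,"rx":0,"ry":0,"rz":0,"jaw":1},{"x":-0.03,"y":-0.02,"z":0.52,"rx":0,"ry":0,"rz":0,"jaw":1},{"x":-0.03,"y":-0.02,"z":0.52,"rx":0,"ry":0,"rz":0,"jaw":1}]'
python3 go.py 1
python3 - <<'E'
from h import *
c=env.read_camera("wrist"); im=c["img"][:,:,::-1].copy()
R=graspR(-.311); m=np.array([549.7,45.5,167.]);t=np.linspace(0,2*np.pi,60)
for k in(-21,21):
    q=proj(c,m-R[:,2]*k+30*(np.cos(t)[:,None]*R[:,0]+np.sin(t)[:,None]*R[:,1])); cv2.polylines(im,[np.round(q*16).astype(np.int32)],True,(0,255,0),1,cv2.LINE_AA,4)
p,Rc,_=cur(); q=proj(c,[p+Rc[:,2]*171]);cv2.circle(im,tuple(int(v) for v in q[0]),3,(0,0,255),-1)
cv2.imwrite("pics/w3.png",im); print(cur()[2]["joints"].round(2))
E
```

```text
t: 2.45
eef_pos: [443.5, 79.5, 360.0]
tcp_rot: [2.619, -0.001, 1.266]
ft_force: [0.6, 0.6, 0.0]
opening: 1.0
shift [-0.001  0.001  0.339] turn [-0.001 -0.005  0.006]
[ 0.06  0.28  2.11 -0.62  0.31  0.92]
```

View pics/w3.png

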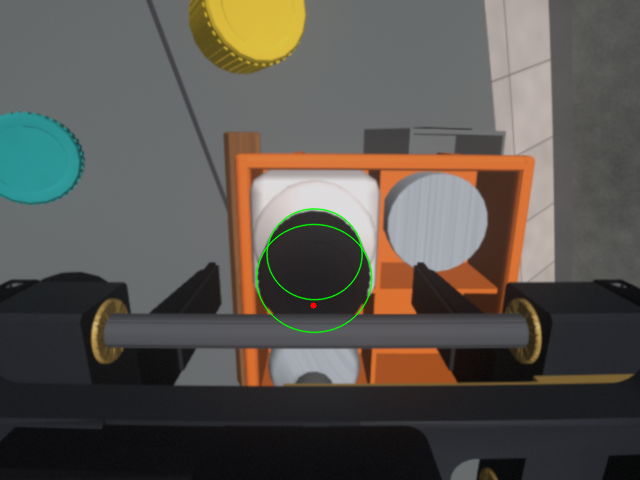

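The overlay matches the cap outline in the wrist view (314,270), so I descend and grip.

```bash
python3 -m pendant '[{"x":0,"y":0,"z":0.17,"rx":0,"ry":0,"rz":0,"jaw":1},{"x":0,"y":0,"z":0.33,"rx":0,"ry":0,"rz":0,"jaw":1},{"x":0,"y":0,"z":0.33,"rx":0,"ry":0,"rz":0,"jaw":1},{"x":0,"y":0,"z":0.33,"rx":0,"ry":0,"rz":0,"jaw":1}]'
python3 go.py 1
python3 - <<'E'
from h import *
print(cur()[2]["joints"].round(2)); cv2.imwrite("pics/s4.png",cv2.resize(env.read_camera("side")["img"][150:300,220:420,::-1],None,fx=4,fy=4))
E
```

```text
t: 3.0
eef_pos: [466.9, 72.2, 317.6]
tcp_rot: [2.618, -0.001, 1.266]
ft_force: [-0.4, -0.2, 0.3]
opening: 0.998
shift [-0.001  0.001  0.013] turn [ 0.    -0.005  0.006]
[ 0.04  0.38  2.11 -0.85  0.23  1.14]
```

View pics/s4.png

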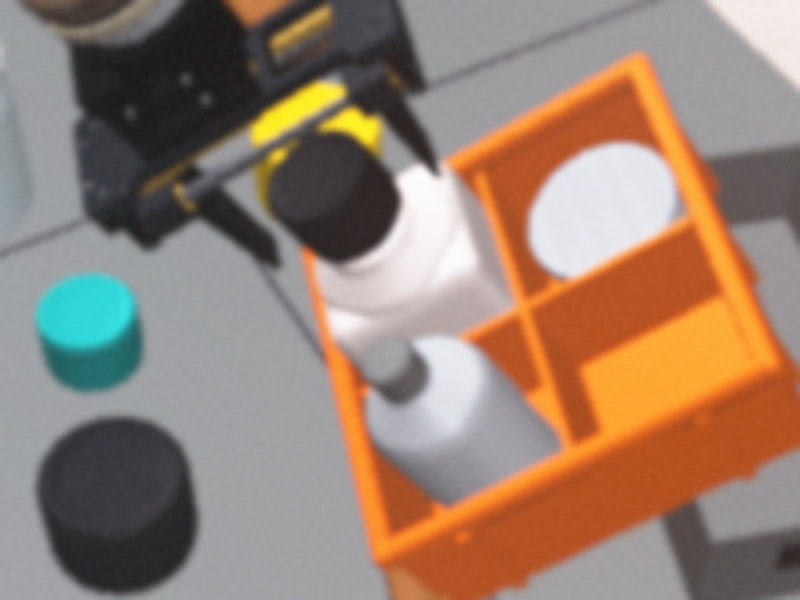

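The fingers straddle the cap at side crop (275,260) and (435,165). Closing now.

```bash
python3 -m pendant '[{"x":0,"y":0,"z":0,"rx":0,"ry":0,"rz":0,"jaw":0.5},{"x":0,"y":0,"z":0,"rx":0,"ry":0,"rz":0,"jaw":0.3},{"x":0,"y":0,"z":0,"rx":0,"ry":0,"rz":0,"jaw":0.3},{"x":0,"y":0,"z":0,"rx":0,"ry":0,"rz":0,"jaw":0.3},{"x":0,"y":0,"z":0,"rx":0,"ry":0,"rz":0,"jaw":0.3},{"x":0,"y":0,"z":0,"rx":0,"ry":0,"rz":0,"jaw":0.3}]'
python3 -m pendant '[{"x":0,"y":0,"z":0.02,"rx":0,"ry":0,"rz":0,"jaw":0.3},{"x":0,"y":0,"z":0.02,"rx":0,"ry":0,"rz":0,"jaw":0.3}]'
cat > f.py <<'E'
from h import *
p,R,s=cur(); print("tool force",(R.T@s["ft_force"]).round(1),"mom",(R.T@s["moment"]).round(2),"z_ax",(R[:,2]@p).round(2),"j",s["joints"].round(2))
E
python3 f.py
```

```text
t: 3.8
eef_pos: [467.0, 72.0, 316.3]
tcp_rot: [2.62, -0.001, 1.266]
ft_force: [-3.8, 1.2, 1.1]
opening: 0.627
t: 4.05
eef_pos: [468.3, 71.6, 313.8]
tcp_rot: [2.62, -0.001, 1.266]
ft_force: [-7.5, 2.5, 6.8]
opening: 0.623
tool force [ 0.1 -3.5 -9.9] mom [ 0.96 -0.11  0.03] z_ax -59.81 j [ 0.04  0.39  2.11 -0.87  0.22  1.17]
```

```bash
python3 -m pendant '[{"x":0,"y":-0.003,"z":0.02,"rx":0,"ry":0,"rz":0,"jaw":0.3},{"x":0,"y":-0.003,"z":0.03,"rx":0,"ry":0,"rz":0,"jaw":0.3},{"x":0,"y":-0.003,"z":0.03,"rx":0,"ry":0,"rz":0,"jaw":0.3}]'
python3 f.py
```

```text
t: 4.42
eef_pos: [470.0, 71.1, 310.3]
tcp_rot: [2.618, -0.001, 1.266]
ft_force: [-11.9, 1.6, 14.6]
opening: 0.625
tool force [ -2.   -2.9 -18.6] mom [ 0.85 -0.36  0.03] z_ax -55.26 j [ 0.04  0.4   2.11 -0.91  0.22  1.2 ]
```

```bash
python3 -m pendant '[{"x":0,"y":0,"z":0.006,"rx":0,"ry":0,"rz":0,"jaw":0.3},{"x":0,"y":0,"z":0.006,"rx":0,"ry":0,"rz":0,"jaw":0.3}]'
python3 f.py
```

```text
t: 4.68
eef_pos: [469.9, 71.1, 310.2]
tcp_rot: [2.617, -0.001, 1.266]
ft_force: [-19.7, 3.9, 27.4]
opening: 0.627
tool force [ -2.2  -3.6 -33.7] mom [ 1.23 -0.53  0.05] z_ax -54.75 j [ 0.04  0.4   2.11 -0.91  0.21  1.2 ]
```

```bash
python3 -m pendant '[{"x":0,"y":0,"z":-0.004,"rx":0,"ry":0,"rz":0,"jaw":0.3},{"x":0,"y":0,"z":-0.004,"rx":0,"ry":0,"rz":0,"jaw":0.3}]'
python3 f.py
```

```text
t: 4.92
eef_pos: [470.0, 71.1, 310.3]
tcp_rot: [2.618, -0.001, 1.266]
ft_force: [-14.9, 2.1, 17.5]
opening: 0.626
tool force [ -2.4  -4.1 -22.6] mom [ 0.93 -0.38  0.03] z_ax -55.06 j [ 0.04  0.4   2.11 -0.91  0.22  1.2 ]
```

Axial force is 22.6 N. Next I turn anticlockwise (tool rz negative) in two stages.

```bash
python3 -m pendant '[{"x":0,"y":0,"z":0,"rx":0,"ry":0,"rz":-0.15,"jaw":0.3},{"x":0,"y":0,"z":0,"rx":0,"ry":0,"rz":-0.3,"jaw":0.3},{"x":0,"y":0,"z":0,"rx":0,"ry":0,"rz":-0.45,"jaw":0.3},{"x":0,"y":0,"z":0,"rx":0,"ry":0,"rz":-0.45,"jaw":0.3}]'
python3 f.py
```

```text
t: 5.42
eef_pos: [469.9, 71.3, 310.2]
tcp_rot: [2.645, 0.173, 1.577]
ft_force: [-14.7, 4.1, 17.6]
opening: 0.627
tool force [  1.1  -4.3 -22.8] mom [ 1.07  0.32 -0.09] z_ax -55.0 j [ 0.04  0.4   2.11 -0.91  0.21  0.84]
```

```bash
python3 -m pendant '[{"x":0,"y":0,"z":0,"rx":0,"ry":0,"rz":-0.15,"jaw":0.3},{"x":0,"y":0,"z":0,"rx":0,"ry":0,"rz":-0.3,"jaw":0.3},{"x":0,"y":0,"z":0,"rx":0,"ry":0,"rz":-0.45,"jaw":0.3},{"x":0,"y":0,"z":0,"rx":0,"ry":0,"rz":-0.6,"jaw":0.3},{"x":0,"y":0,"z":0,"rx":0,"ry":0,"rz":-0.75,"jaw":0.3},{"x":0,"y":0,"z":0,"rx":0,"ry":0,"rz":-0.9,"jaw":0.3},{"x":0,"y":0,"z":0,"rx":0,"ry":0,"rz":-0.9,"jaw":0.3}]'
python3 f.py
python3 - <<'E'
from h import *
cv2.imwrite("pics/s5.png",cv2.resize(env.read_camera("side")["img"][130:280,220:420,::-1],None,fx=4,fy=4))
E
```

```text
t: 6.3
eef_pos: [469.0, 71.4, 309.7]
tcp_rot: [2.869, 0.45, 2.265]
ft_force: [-21.4, 6.4, 18.0]
opening: 0.625
tool force [  9.   -5.3 -26.8] mom [ 1.23  1.67 -0.16] z_ax -56.5 j [ 0.04  0.4   2.12 -0.91  0.22  0.14]
```

View pics/s5.png

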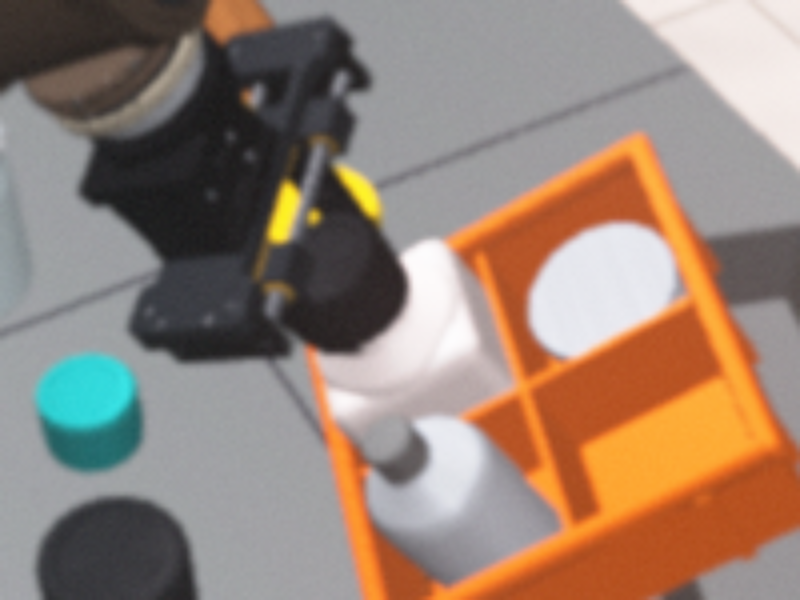

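The reaction torque is small (0.16 Nm), so the cap turned with the gripper. I ease it up along the axis.

```bash
python3 -m pendant '[{"x":0,"y":0,"z":-0.05,"rx":0,"ry":0,"rz":0,"jaw":0.3},{"x":0,"y":0,"z":-0.08,"rx":0,"ry":0,"rz":0,"jaw":0.3},{"x":0,"y":0,"z":-0.08,"rx":0,"ry":0,"rz":0,"jaw":0.3}]'
python3 f.py
```

```text
t: 6.72
eef_pos: [463.9, 72.9, 319.4]
tcp_rot: [2.869, 0.449, 2.263]
ft_force: [-9.6, 3.3, -0.1]
opening: 0.624
tool force [ 7.9 -4.1 -4.9] mom [0.89 1.55 0.05] z_ax -68.11 j [ 0.04  0.37  2.12 -0.83  0.23  0.07]
```

It is rising freely. I pull straight on and check with the side camera.

```bash
python3 -m pendant '[{"x":0.004,"y":-0.002,"z":-0.1,"rx":0,"ry":0,"rz":0,"jaw":0.3},{"x":0.004,"y":-0.002,"z":-0.2,"rx":0,"ry":0,"rz":0,"jaw":0.3},{"x":0.004,"y":-0.002,"z":-0.3,"rx":0,"ry":0,"rz":0,"jaw":0.3},{"x":0.004,"y":-0.002,"z":-0.4,"rx":0,"ry":0,"rz":0,"jaw":0.3},{"x":0.004,"y":-0.002,"z":-0.5,"rx":0,"ry":0,"rz":0,"jaw":0.3},{"x":0.004,"y":-0.002,"z":-0.5,"rx":0,"ry":0,"rz":0,"jaw":0.3}]'
python3 f.py
python3 - <<'E'
from h import *
cv2.imwrite("pics/s6.png",cv2.resize(env.read_camera("side")["img"][90:290,170:430,::-1],None,fx=3,fy=3))
cv2.imwrite("pics/w6.png",env.read_camera("wrist")["img"][:,:,::-1])
E
```

```text
t: 7.48
eef_pos: [428.6, 84.2, 385.2]
tcp_rot: [2.864, 0.451, 2.262]
ft_force: [0.5, 0.3, -0.7]
opening: 0.626
tool force [0.3 0.4 0.9] mom [0.14 0.26 0.01] z_ax -140.95 j [ 0.08  0.22  2.11 -0.54  0.37 -0.22]
```

View pics/s6.png

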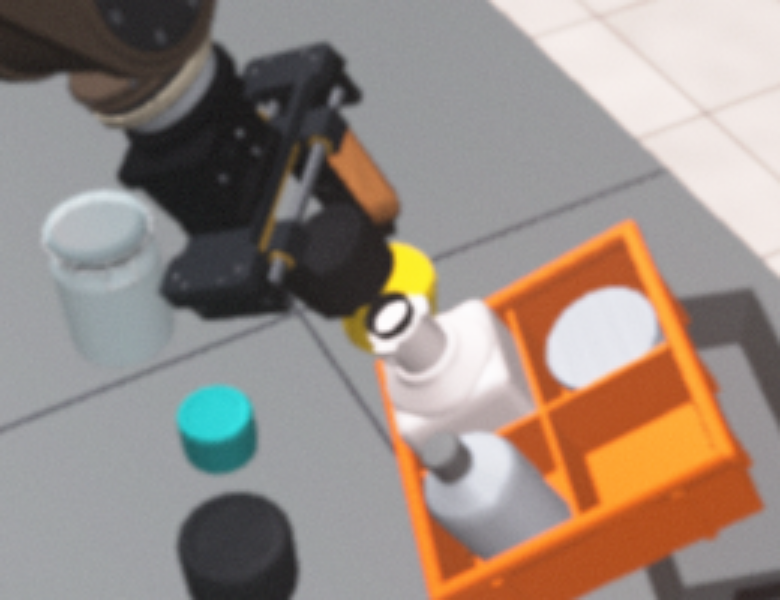

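View pics/w6.png

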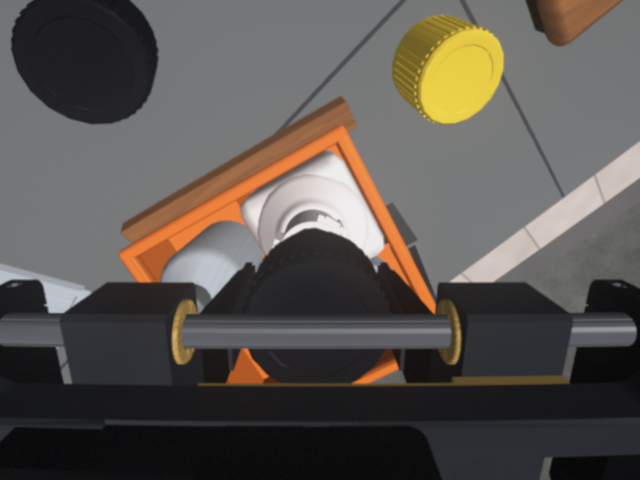

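The cap is off (bottle mouth bare at 390,320 in the side crop) and sits straight in the fingers. Next, work out the transfer to the tray: vertical tool above its middle.

```bash
cat > tr.py <<'E'
from h import *
import sys
z=float(sys.argv[1]); psi=float(sys.argv[2]) # tool y heading
y=np.array([np.cos(psi),np.sin(psi),0]);zz=np.array([0,0,-1.]);R=np.c_[np.cross(y,zz),y,zz]
rows(np.array([431,-315.5,z]),R)
E
python3 -c "
from h import *
p,R,s=cur();print(R.round(2), np.arctan2(R[1,1],R[0,1]))"
for a in 0.12 -1.45 0.9 0.6; do python3 tr.py 330 $a; done
```

```text
[[-0.57  0.67  0.48]
 [ 0.69  0.7  -0.15]
 [-0.43  0.25 -0.87]] 0.8137429557884492
shift [-1.699 -1.956  0.717] turn [0.5   0.456 0.789]
shift [-1.699 -1.956  0.717] turn [ 0.818 -0.037  2.731]
shift [-1.699 -1.956  0.717] turn [ 0.284  0.603 -0.181]
shift [-1.699 -1.956  0.717] turn [0.371 0.553 0.193]
```

```bash
python3 -m pendant '[{"x":-0.1,"y":0.02,"z":-0.2,"rx":0,"ry":0,"rz":0,"jaw":0.3},{"x":-0.2,"y":-0.05,"z":-0.25,"rx":0.03,"ry":0.03,"rz":0.05,"jaw":0.3},{"x":-0.33,"y":-0.2,"z":-0.2,"rx":0.06,"ry":0.06,"rz":0.1,"jaw":0.3},{"x":-0.46,"y":-0.35,"z":-0.15,"rx":0.1,"ry":0.09,"rz":0.16,"jaw":0.3},{"x":-0.6,"y":-0.5,"z":-0.08,"rx":0.15,"ry":0.14,"rz":0.24,"jaw":0.3},{"x":-0.74,"y":-0.65,"z":0,"rx":0.2,"ry":0.18,"rz":0.31,"jaw":0.3},{"x":-0.87,"y":-0.8,"z":0.05,"rx":0.25,"ry":0.23,"rz":0.39,"jaw":0.3},{"x":-0.98,"y":-0.9,"z":0.1,"rx":0.3,"ry":0.27,"rz":0.47,"jaw":0.3},{"x":-0.98,"y":-0.9,"z":0.1,"rx":0.3,"ry":0.27,"rz":0.47,"jaw":0.3}]'
python3 f.py; python3 tr.py 280 0.12
```

```text
t: 8.7
eef_pos: [430.7, -116.6, 401.4]
tcp_rot: [3.005, 0.164, 1.928]
ft_force: [0.5, -0.7, 0.1]
opening: 0.626
tool force [-0.8  0.2  0.1] mom [0.01 0.18 0.08] z_ax -300.82 j [-0.41  0.22  2.02 -0.03  0.69 -0.75]
shift [-1.094 -0.595  0.929] turn [0.198 0.187 0.316]
```

```bash
python3 -m pendant '[{"x":-0.15,"y":-0.09,"z":0.1,"rx":0.03,"ry":0.03,"rz":0.05,"jaw":0.3},{"x":-0.3,"y":-0.18,"z":0.22,"rx":0.06,"ry":0.06,"rz":0.1,"jaw":0.3},{"x":-0.46,"y":-0.27,"z":0.35,"rx":0.1,"ry":0.09,"rz":0.16,"jaw":0.3},{"x":-0.62,"y":-0.36,"z":0.48,"rx":0.13,"ry":0.12,"rz":0.21,"jaw":0.3},{"x":-0.78,"y":-0.45,"z":0.62,"rx":0.17,"ry":0.16,"rz":0.27,"jaw":0.3},{"x":-0.9,"y":-0.52,"z":0.75,"rx":0.2,"ry":0.187,"rz":0.316,"jaw":0.3},{"x":-1.0,"y":-0.58,"z":0.88,"rx":0.2,"ry":0.187,"rz":0.316,"jaw":0.3},{"x":-1.0,"y":-0.595,"z":0.92,"rx":0.2,"ry":0.187,"rz":0.316,"jaw":0.3},{"x":-1.0,"y":-0.595,"z":0.92,"rx":0.2,"ry":0.187,"rz":0.316,"jaw":0.3}]'
python3 f.py; python3 tr.py 280 0.12; python3 tr.py 204 0.12
python3 - <<'E'
from h import *
for n in("side","scene","wrist"): cv2.imwrite(f"pics/{n}7.png",env.read_camera(n)["img"][:,:,::-1])
E
```

```text
t: 9.82
eef_pos: [426.0, -300.1, 279.7]
tcp_rot: [-3.141, -0.0, 1.694]
ft_force: [-0.0, 0.3, -0.2]
opening: 0.626
tool force [0.3 0.  0.2] mom [-0.04  0.02 -0.01] z_ax -280.17 j [-0.74  0.52  1.94 -0.    0.69 -0.86]
shift [-0.106  0.02  -0.002] turn [-0.001 -0.001  0.004]
shift [-0.106  0.021  0.504] turn [-0.001 -0.001  0.004]
```

View pics/side7.png

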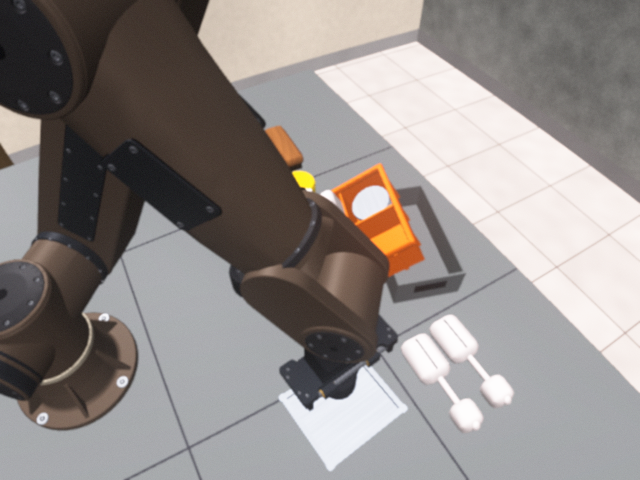

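View pics/wrist7.png

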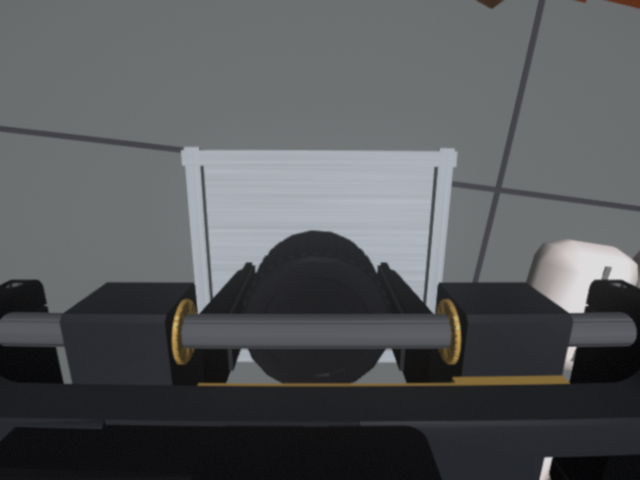

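```bash
python3 - <<'E'
from h import *
c=env.read_camera("wrist"); q=onplane(c,[(185,152),(453,152)],14);print(q.round(1)); d=q[1]-q[0];d/=np.linalg.norm(d);n=np.array([d[1],-d[0],0]);print("centre",(q.mean(0)+n*77).round(1),np.arctan2(d[1],d[0]))
E
```

```text
[[ 336.4 -249.6   14. ]
 [ 510.2 -228.3   14. ]]
centre [ 432.7 -315.4   14. ] 0.12218365474823878
```

The tray middle, (432.7,-315.4), is confirmed by the wrist camera. Descending.

```bash
python3 -m pendant '[{"x":-0.1,"y":0.02,"z":0.1,"rx":0,"ry":0,"rz":0,"jaw":0.3},{"x":-0.1,"y":0.02,"z":0.25,"rx":0,"ry":0,"rz":0,"jaw":0.3},{"x":-0.1,"y":0.02,"z":0.4,"rx":0,"ry":0,"rz":0,"jaw":0.3},{"x":-0.1,"y":0.02,"z":0.48,"rx":0,"ry":0,"rz":0,"jaw":0.3},{"x":-0.1,"y":0.02,"z":0.5,"rx":0,"ry":0,"rz":0,"jaw":0.3},{"x":-0.1,"y":0.02,"z":0.5,"rx":0,"ry":0,"rz":0,"jaw":0.3}]'; python3 f.py
python3 -m pendant '[{"x":0,"y":0,"z":0.01,"rx":0,"ry":0,"rz":0,"jaw":0.3},{"x":0,"y":0,"z":0.02,"rx":0,"ry":0,"rz":0,"jaw":0.3},{"x":0,"y":0,"z":0.02,"rx":0,"ry":0,"rz":0,"jaw":0.3}]'; python3 f.py
```

```text
t: 10.78
eef_pos: [430.9, -315.7, 205.1]
tcp_rot: [-3.142, 0.0, 1.693]
ft_force: [1.2, -0.3, -0.6]
opening: 0.629
tool force [-0.5  1.2  0.6] mom [-0.03 -0.01 -0.03] z_ax -204.93 j [-0.76  0.65  1.95 -0.    0.54 -0.88]
t: 11.15
eef_pos: [430.8, -315.5, 202.0]
tcp_rot: [-3.141, 0.0, 1.693]
ft_force: [-0.6, -0.7, -0.8]
opening: 0.625
tool force [-0.6 -0.7  0.8] mom [-0.05 -0.01  0.01] z_ax -201.95 j [-0.76  0.66  1.95 -0.    0.53 -0.88]
```

```bash
python3 -m pendant '[{"x":0,"y":0,"z":0.01,"rx":0,"ry":0,"rz":0,"jaw":0.3},{"x":0,"y":0,"z":0.01,"rx":0,"ry":0,"rz":0,"jaw":0.3}]'; python3 f.py
python3 -m pendant '[{"x":0,"y":0,"z":0.008,"rx":0,"ry":0,"rz":0,"jaw":0.3},{"x":0,"y":0,"z":0.008,"rx":0,"ry":0,"rz":0,"jaw":0.3}]'; python3 f.py
```

```text
t: 11.4
eef_pos: [430.8, -315.5, 200.3]
tcp_rot: [-3.141, 0.0, 1.693]
ft_force: [0.5, 0.1, -0.2]
opening: 0.626
tool force [0.1 0.5 0.2] mom [-0.04  0.02  0.02] z_ax -200.46 j [-0.76  0.66  1.95 -0.    0.53 -0.88]
t: 11.65
eef_pos: [430.8, -315.5, 199.1]
tcp_rot: [-3.141, 0.0, 1.693]
ft_force: [0.6, 0.2, -0.8]
opening: 0.624
tool force [0.1 0.6 0.8] mom [0.03 0.02 0.04] z_ax -199.23 j [-0.76  0.66  1.95 -0.    0.52 -0.88]
```

```bash
python3 -m pendant '[{"x":0,"y":0,"z":0.008,"rx":0,"ry":0,"rz":0,"jaw":0.3},{"x":0,"y":0,"z":0.008,"rx":0,"ry":0,"rz":0,"jaw":0.3}]'; python3 f.py
python3 -m pendant '[{"x":0,"y":0,"z":0.006,"rx":0,"ry":0,"rz":0,"jaw":0.3},{"x":0,"y":0,"z":0.006,"rx":0,"ry":0,"rz":0,"jaw":0.3}]'; python3 f.py
```

```text
t: 11.9
eef_pos: [430.8, -315.5, 197.9]
tcp_rot: [-3.141, 0.0, 1.693]
ft_force: [1.2, -0.3, 0.1]
opening: 0.622
tool force [-0.5  1.2 -0.1] mom [-0.01  0.05  0.02] z_ax -198.06 j [-0.76  0.67  1.95 -0.    0.52 -0.88]
t: 12.15
eef_pos: [430.8, -315.5, 197.0]
tcp_rot: [-3.141, 0.0, 1.693]
ft_force: [-0.3, -0.3, -0.3]
opening: 0.627
tool force [-0.2 -0.3  0.3] mom [-0.07  0.03  0.01] z_ax -197.17 j [-0.76  0.67  1.95 -0.    0.52 -0.88]
```

```bash
python3 -m pendant '[{"x":0,"y":0,"z":0.006,"rx":0,"ry":0,"rz":0,"jaw":0.3},{"x":0,"y":0,"z":0.006,"rx":0,"ry":0,"rz":0,"jaw":0.3}]'; python3 f.py
python3 - <<'E'
from h import *
cv2.imwrite("pics/w8.png",env.read_camera("wrist")["img"][:,:,::-1]);c=env.read_camera("scene")["img"][:,:,::-1];cv2.imwrite("pics/sc8.png",cv2.resize(c[150:240,190:300],None,fx=6,fy=6))
E
```

```text
t: 12.4
eef_pos: [430.8, -315.5, 196.1]
tcp_rot: [-3.141, 0.0, 1.693]
ft_force: [0.3, -0.3, -0.6]
opening: 0.621
tool force [-0.3  0.3  0.6] mom [ 0.   -0.06  0.03] z_ax -196.26 j [-0.76  0.67  1.96 -0.    0.52 -0.88]
```

View pics/w8.png

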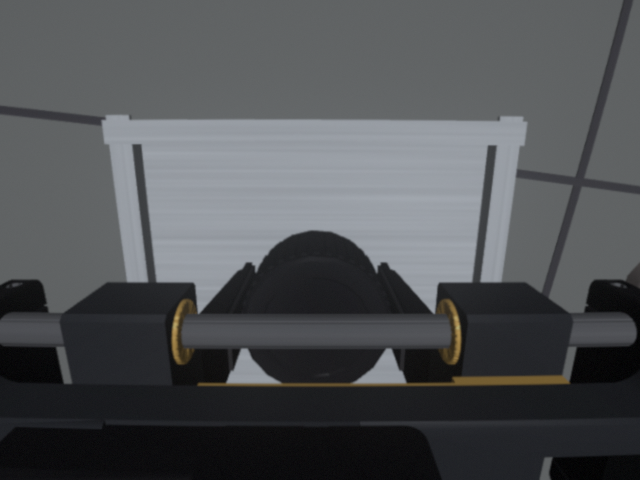

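View pics/sc8.png

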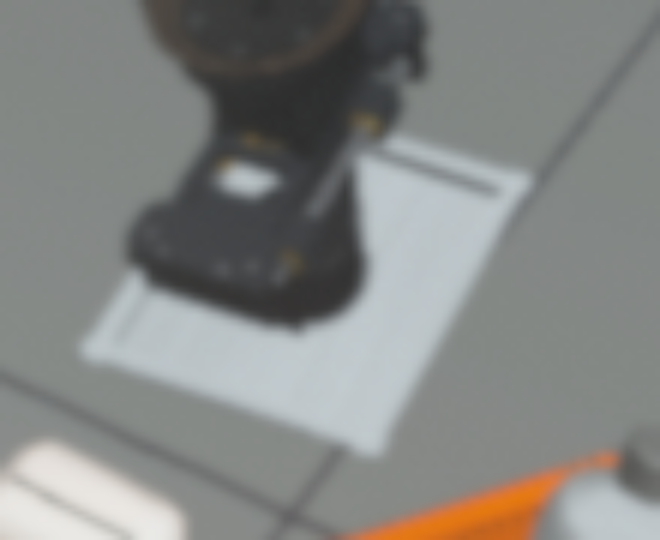

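```bash
python3 -m pendant '[{"x":0,"y":0,"z":0.005,"rx":0,"ry":0,"rz":0,"jaw":0.3},{"x":0,"y":0,"z":0.005,"rx":0,"ry":0,"rz":0,"jaw":0.3}]'; python3 f.py
python3 -m pendant '[{"x":0,"y":0,"z":0.004,"rx":0,"ry":0,"rz":0,"jaw":0.3},{"x":0,"y":0,"z":0.004,"rx":0,"ry":0,"rz":0,"jaw":0.3}]'; python3 f.py
```

```text
t: 12.75
eef_pos: [430.8, -315.5, 195.4]
tcp_rot: [-3.141, 0.0, 1.693]
ft_force: [0.5, -0.5, -0.1]
opening: 0.623
tool force [-0.6  0.5  0.1] mom [-0.02 -0.    0.04] z_ax -195.53 j [-0.76  0.67  1.96 -0.    0.51 -0.88]
t: 13.0
eef_pos: [430.8, -315.5, 195.1]
tcp_rot: [-3.141, 0.0, 1.693]
ft_force: [-1.2, -0.1, 4.2]
opening: 0.625
tool force [ 0.  -1.2 -4.2] mom [0.12 0.16 0.01] z_ax -195.03 j [-0.76  0.67  1.96 -0.    0.51 -0.88]
```

Contact shows 4.2 N with the fingertips still about 2 mm above the floor, so the cap is down. I open and retreat.

```bash
python3 -m pendant '[{"x":0,"y":0,"z":0,"rx":0,"ry":0,"rz":0,"jaw":0.75},{"x":0,"y":0,"z":0,"rx":0,"ry":0,"rz":0,"jaw":0.85},{"x":0,"y":0,"z":0,"rx":0,"ry":0,"rz":0,"jaw":0.85},{"x":0,"y":0,"z":0,"rx":0,"ry":0,"rz":0,"jaw":0.85}]'; python3 f.py
python3 -m pendant '[{"x":0,"y":0,"z":-0.05,"rx":0,"ry":0,"rz":0,"jaw":0.85},{"x":0,"y":0,"z":-0.15,"rx":0,"ry":0,"rz":0,"jaw":0.85},{"x":0,"y":0,"z":-0.35,"rx":0,"ry":0,"rz":0,"jaw":0.85},{"x":0,"y":0,"z":-0.6,"rx":0,"ry":0,"rz":0,"jaw":0.85},{"x":0,"y":0,"z":-0.9,"rx":0,"ry":0,"rz":0,"jaw":0.85},{"x":0,"y":0,"z":-0.9,"rx":0,"ry":0,"rz":0,"jaw":0.85},{"x":0,"y":0,"z":-0.9,"rx":0,"ry":0,"rz":0,"jaw":0.85}]'; python3 f.py
python3 - <<'E'
from h import *
cv2.imwrite("pics/w9.png",env.read_camera("wrist")["img"][:,:,::-1]);cv2.imwrite("pics/sd9.png",env.read_camera("side")["img"][:,:,::-1]);cv2.imwrite("pics/sc9.png",env.read_camera("scene")["img"][:,:,::-1])
E
```

```text
t: 13.5
eef_pos: [430.8, -315.5, 194.8]
tcp_rot: [-3.141, 0.0, 1.693]
ft_force: [-0.6, 0.6, -0.1]
opening: 0.847
tool force [ 0.7 -0.5  0.1] mom [ 0.03  0.   -0.06] z_ax -194.89 j [-0.76  0.67  1.96 -0.    0.51 -0.88]
t: 14.38
eef_pos: [430.6, -315.2, 330.0]
tcp_rot: [-3.141, 0.0, 1.693]
ft_force: [1.2, 0.3, 0.2]
opening: 0.849
tool force [ 0.2  1.3 -0.2] mom [0.   0.02 0.02] z_ax -329.96 j [-0.76  0.46  1.87 -0.    0.82 -0.88]
```

View pics/w9.png

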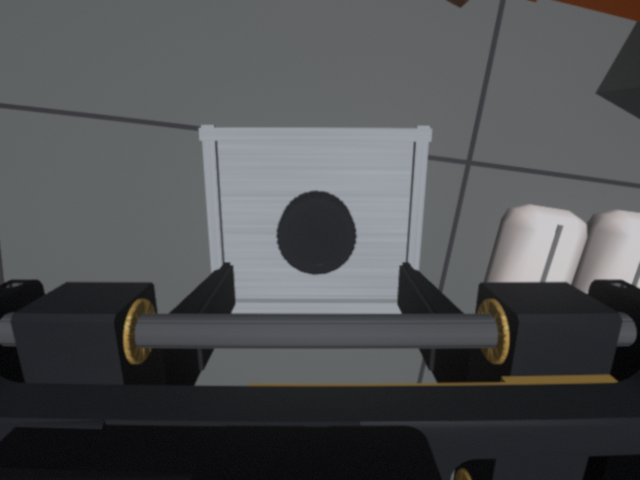

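View pics/sc9.png

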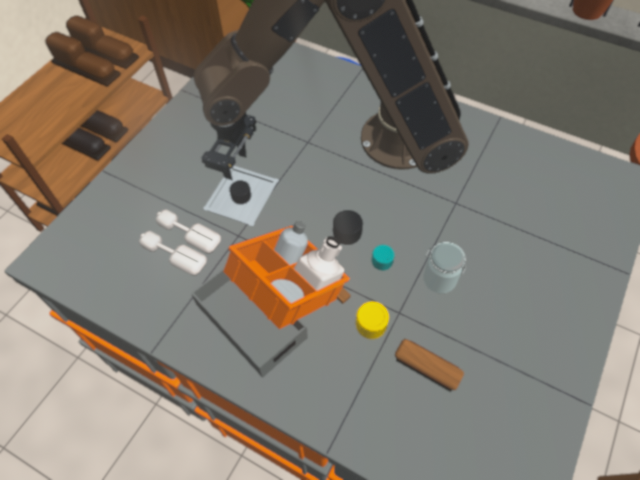

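View pics/sd9.png

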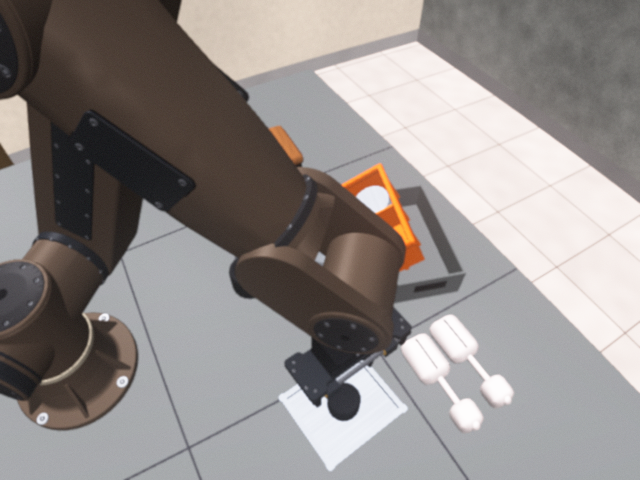

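The cap stands upright in mid-tray (wrist 317,232; scene 240,192). The bottle mouth is bare (scene 332,241). Jar, brush and shoe trees are at their first pixels. Handing in.

```bash
python3 - <<'E'
from h import *
c=env.read_camera("wrist"); im=c["img"].max(2)[180:290,260:375]; y,x=np.nonzero(im<60); print(onplane(c,[(x.mean()+260,y.mean()+180)],35).round(1))
s=env.state();print(s["t"],np.abs(s["qvel"]).max().round(4)); env.job_done()
E
```

```text
[[ 433.3 -315.7   35. ]]
14.575 0.0018
the job is handed in; nothing more can be done
```

I opened the bottle, set the cap down upright in the aluminium tray, let go and handed the job in at about 14.6 s of the 48 s. No verdict is reported back, so the results below are from my own checks.

**What I did:** I gripped the black cap along its 30° axis and pushed it down at about 22 N. I then turned it about 61° anticlockwise while holding it down, pulled it straight off and carried it to the tray. I lowered it until the wrist felt 4.2 N of contact before opening the fingers.

**Last checks:**
- **Cap:** it stands about (433, -316) mm, against a tray middle of about (432, -315.5) mm. It looks upright in the wrist and scene pictures, but I did not measure its tilt.
- **Bottle:** the mouth is bare.
- **Other objects:** the jar, brush and both shoe trees look unmoved. I compared them by eye in the pictures and did not measure their positions.
- **Robot:** the arm is at rest, with the fingers more than 100 mm clear of the cap.

**What disagreed or went off plan:**
- **Push force:** it reached 33.7 N for about a quarter second before the turn, above the 19–24 N advised, so I eased it back to 22.6 N. It read 26.8 N at the end of the turn.
- **Scene camera:** its outline of the cap disagreed with the other two views by several mm, probably because it ran into the other black cap behind. I dropped it and used the wrist, side and crate estimates, which agreed to about 2 mm.
- **Set-down height:** the cap touched down about 2.5 mm lower than I expected, and I put that down to a slightly different height in the grip.

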